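# Lay two water-filter cartridges in their sprung cradle

## Robot

A 6-joint arm with a two-finger parallel gripper is mounted at the origin on the work surface. World frame = base frame: x ahead of the robot, y to its left, z up, the work surface at z = 0. Lengths are in m, angles in rad, forces in N, time in s.
With the tool pointing down it reaches from about 0.375 to 0.925 m from the base axis. Payload 5.7 kg.
Tool frame: the origin (TCP) lies midway between the tips of the shut fingers; the grasp point (between the pads) lies 19 mm behind it; z points along the fingers, y is the line along which they close (so a half turn about z gives the same grasp; the last joint's range is limited). The gripper opens to 88 mm and grips with 3 to 60 N. Pads are 20 mm wide; open, the fingers measure 115 mm over their backs; the gripper's body (75 mm by 178 mm) begins 61 mm behind the grasp point.
Start: joints at [-1.464, 0.359, 1.51, -0, 1.272, -0.115], TCP at [0.132, -0.585, 0.223] pointing down, gripper open.
Joint ranges: [-2.97, 2.97], [-1.01, 2.36], [0.21, 2.38], [-0.96, 4.11], [0.2, 2.71], [-2.98, 2.98]. Speed limits (rad/s): [2.39, 2.39, 3.14, 3.14, 3.14, 3.14].

## Interface

Orientations are given as a unit quaternion [x, y, z, w].
In Python, from bench import move_ptp, servo_line, goto_joints, move_gripper, sleep, inverse_kinematics, capture, PlanningError, close_job, spot_in, silhouettes, current_clock, current_joint_pos, current_qvel, current_joint_torque, current_position, current_orientation, current_force, current_torque, current_finger_gap, current_grip_force gives the robot as it stands. Calls block until the motion is done:
- move_ptp(position, orientation): joint-space move of the TCP to a pose.
- servo_line(position, orientation=None, rate=0.15, contact_N=None): straight line of the TCP; orientation=None keeps the orientation; rate is the mean speed in m/s. With contact_N (N) it stops when the force on the tool has changed by that much, and returns True; else False.
- goto_joints(angles): joint-space move.
- move_gripper(opening): finger opening in m; the grip force is fixed at half the most; returns when the fingers have stopped.
- sleep(seconds).
- inverse_kinematics(position, orientation): joint angles nearest the present ones, or None.
- capture(name): name is "scene" or "top" or "wrist"; returns a dict with "image" (480x640x3 uint8, blue, green, red), "range_z" (480x640 float32, m along the optical axis (not along the pixel's ray), 0 where there is no reading), "intrinsics" (3x3 intrinsics, pixels), "R" (3x3) and "t" (3): a world point X has camera coordinates R X + t. Camera axes: x right, y down, z forward; pixel columns grow to the right and rows downward; lengths in m; the calibration is good to about 2 mm. A picture is of the moment at which its call begins.
A pose or a line that the arm cannot do raises PlanningError and nothing moves.
- close_job(): hands the job in; it is judged then, once.
Trained networks look in the newest picture that a camera, given by its name, has taken for a name from the list of things; names that differ only in an ending like _2 or _b are one class to them, and where a whole thing is asked for, a point or a joint stands for the part that bears it (a point fixed in the world has none). Each returns a list of dicts, best first, with "conf" (0 to 1); they miss things now and then, are a little off and sometimes report something else, mostly with a low value. They report only what shows in the picture. A call takes as long as a camera call. They do not tell look-alikes from the thing itself.
- spot_in(camera, query): "xy" ([column, row] in pixels, amid what is visible of it).
- silhouettes(camera, query): "region" (480x640 bool, what is visible of it) and "xy" ([column, row] in pixels, amid what is visible of it).
Readings, each from a call of its own:
- current_clock(): time.
- current_joint_pos(): joint angles.
- current_qvel(): joint speeds.
- current_joint_torque(): joint torques, N m.
- current_position(): TCP position.
- current_orientation(): TCP orientation.
- current_force(): force on the tool from outside, world axes, zero at the start.
- current_torque(): the same for the moment, N m.
- current_finger_gap(): finger opening in m.
- current_grip_force(): force on a finger pad.
Only numpy, scipy, OpenCV 4.12 (cv2) and the standard library are available. Lean on these libraries where they do the work, as an engineer would, in place of code of your own. Each camera call takes 0.05 s, during which the arm holds its last target. There are 200 camera calls.

## Task

Fit the two water-filter cartridges into the twin cradle on the worktop, one in each bay (it does not matter which in which), both lying flat on the bay floor with the blue end under the lip of the blue sprung plate and the black end fully home against the black fixed stop. Each bay is a little shorter than a cartridge, so push the plate back with the blue end, nose down, then lower the black end. Leave the mug, the soap bottle and the spanner alone.

Things in the scene. Friction and masses are not known exactly. Their poses are not given: they have to be found in the camera images.
- cartridge_a: Inline water-filter cartridge, 150 mm long, 0.18 to 0.35 kg: a white round barrel 40 mm in diameter with a grey band, and a square collar 42 x 42 mm, 14 mm long, on each end, one blue, the other black. It lies on its collars. Origin at its centre, on its axis; x runs along its length towards the blue end.
- cartridge_b: The second cartridge, same as cartridge_a.
- blue_end_a (a point): Middle of the blue end face of cartridge_a, 75 mm from its centre.
- blue_end_b (a point): Middle of the blue end face of cartridge_b, 75 mm from its centre.
- cradle: Twin cradle fixed to the worktop: grey base plate 270 x 230 mm, 8 mm thick, its top the floor of two parallel bays 110 mm apart. Origin on the worktop beneath the middle of the bays, x along the bays towards the blue sprung plates, y to its left, z up. A grey spring housing, 54 mm above the worktop, stands behind each plate. Stop to plate is 144 mm at rest, 6 mm less than a cartridge.
- bay_left (a point): Where the centre of a cartridge seated in the left bay (+y side) lies, 29 mm above the worktop, 21 mm above the bay floor; axes as the cradle's. Black fixed stop: inner face 75 mm to -x of here, 34 mm wide, 18 mm high above the floor. White side rails: 16 mm high, 50 mm apart inside, from 40 to 70 mm either side of here in x, so the middle is free for fingers.
- bay_left_end (a point): Where the middle of the blue end face of a cartridge seated in the left bay lies, 75 mm along the cradle's +x from bay_left.
- bay_right (a point): Where the centre of a cartridge seated in the right bay (-y side) lies, 29 mm above the worktop, 21 mm above the bay floor; axes as the cradle's. Black fixed stop: inner face 75 mm to -x of here, 34 mm wide, 18 mm high above the floor. White side rails: 16 mm high, 50 mm apart inside, from 40 to 70 mm either side of here in x, so the middle is free for fingers.
- bay_right_end (a point): Where the middle of the blue end face of a cartridge seated in the right bay lies, 75 mm along the cradle's +x from bay_right.
- plate_left (a joint): Travel (m) of the left bay's blue upright plate along cradle +x: 0 at rest, 0.018 at most, 0.006 when loaded. Spring 4.8 N at 0 plus 0.4 N per mm; it sends a released cartridge back to the stop. At rest its inner face is 69 mm to +x of bay_left. Plate 40 mm wide, top 57 mm above the floor; a lip at its top reaches 14 mm inwards, underside 51 mm above the floor.
- plate_right (a joint): Travel (m) of the right bay's blue upright plate along cradle +x: 0 at rest, 0.018 at most, 0.006 when loaded. Spring 4.8 N at 0 plus 0.4 N per mm; it sends a released cartridge back to the stop. At rest its inner face is 69 mm to +x of bay_right. Plate 40 mm wide, top 57 mm above the floor; a lip at its top reaches 14 mm inwards, underside 51 mm above the floor.
- mug: White mug, 80 mm across, 90 mm high, standing beyond the work. Origin at the centre of its underside.
- soap: Green soap bottle, 60 mm across, 180 mm high, standing to the right of the cradle. Origin at the centre of its underside.
- spanner: Steel spanner, 180 mm long, lying flat beyond the work. Origin under its middle, x along its length.
Not all that is in view belongs to the job. What is shaped like the cartridge_a but yellow is not meant. Leave any purple or red look-alike of the cartridge_b alone.

How it is judged:
At the end, for the whole second after the job is handed in: One cartridge released and at rest (under 0.02 m/s) in each bay, either one in either: its centre within 7 mm of that bay's point and the middle of its blue end within 7 mm of that bay's end point, so flat, home against the stop, blue end at the plate (((distance between cartridge_a and bay_left below 0.007 m and distance between blue_end_a and bay_left_end below 0.007 m and distance between cartridge_b and bay_right below 0.007 m and distance between blue_end_b and bay_right_end below 0.007 m) or (distance between cartridge_a and bay_right below 0.007 m and distance between blue_end_a and bay_right_end below 0.007 m and distance between cartridge_b and bay_left below 0.007 m and distance between blue_end_b and bay_left_end below 0.007 m)) and linear speed of each of cartridge_a, cartridge_b below 0.02 m/s); the robot touches nothing.
It fails at once if the mug is shifted by more than 30 mm or knocked over (distance of mug from where it was at the start of the episode above 0.03 m or angle between mug's own z axis and vertical above 0.5 rad).
It fails at once if the soap bottle is shifted by more than 30 mm or knocked over (distance of soap from where it was at the start of the episode above 0.03 m or angle between soap's own z axis and vertical above 0.5 rad).
It fails at once if the spanner is shifted by more than 30 mm (distance of spanner from where it was at the start of the episode above 0.03 m).
It also fails if it takes over 67 s, if anything falls off the work surface, if the arm or the gripper's body presses on something with over 40 N, if the wrist force passes 120 N, or if a joint passes its speed limit or range.

## Working session

There is one attempt and no reset: what is moved stays moved. The work goes in short steps, each a Python script; the robot and the scene stay as the last script left them, time stands still between calls to the robot, and variables do not carry over. Pictures are saved under pics/ and viewed, at most 10 in all, crops included, and the job is handed in when it is done.

```bash
mkdir -p pics; ls
python3 - <<'E'
from bench import *
import cv2,numpy as np
a=capture("scene");b=capture("top")
cv2.imwrite("pics/scene.png",a["image"]);cv2.imwrite("pics/top.png",b["image"])
np.savez("cap.npz",top=b["image"],z=b["range_z"],K=b["intrinsics"],R=b["R"],t=b["t"])
for q in ["cartridge_a","cradle","mug","soap","spanner"]:
  for c in ["top","scene"]:
    print(q,c,[(np.round(d["xy"]).tolist(),round(d["conf"],2)) for d in spot_in(c,q)])
print(b["R"],b["t"],b["intrinsics"],current_clock(),current_orientation())
E
```

```text
pics
cartridge_a top [([97.0, 290.0], 0.79), ([254.0, 262.0], 0.76), ([146.0, 194.0], 0.64), ([262.0, 340.0], 0.61), ([166.0, 275.0], 0.59)]
cartridge_a scene [([368.0, 249.0], 0.84), ([442.0, 289.0], 0.74), ([408.0, 339.0], 0.69), ([408.0, 221.0], 0.65), ([506.0, 313.0], 0.61)]
cradle top [([395.0, 252.0], 0.79), ([165.0, 271.0], 0.38)]
cradle scene [([280.0, 210.0], 0.84), ([367.0, 252.0], 0.3)]
mug top [([288.0, 153.0], 0.87)]
mug scene [([276.0, 272.0], 0.77), ([281.0, 211.0], 0.48)]
soap top [([528.0, 251.0], 0.61)]
soap scene [([226.0, 156.0], 0.7)]
spanner top [([207.0, 183.0], 0.81), ([393.0, 258.0], 0.55)]
spanner scene [([342.0, 319.0], 0.86)]
[[ 2.32582554e-02 -9.99727365e-01  2.06119307e-03]
 [-9.93950361e-01 -2.33451243e-02 -1.07320479e-01]
 [ 1.07339338e-01  4.47363510e-04 -9.94222342e-01]] [-0.04219359  0.59254044  1.05836981] [[475.67624136   0.         316.50155293]
 [  0.         475.67624136 241.6261078 ]
 [  0.           0.           1.        ]] 0.6 [ 9.93853757e-01  1.10700986e-01  7.70445627e-06 -3.61103921e-05]
```

View pics/top.png

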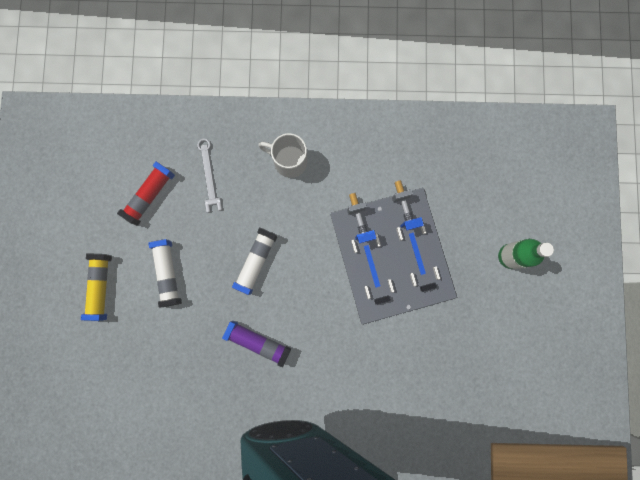

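View pics/scene.png

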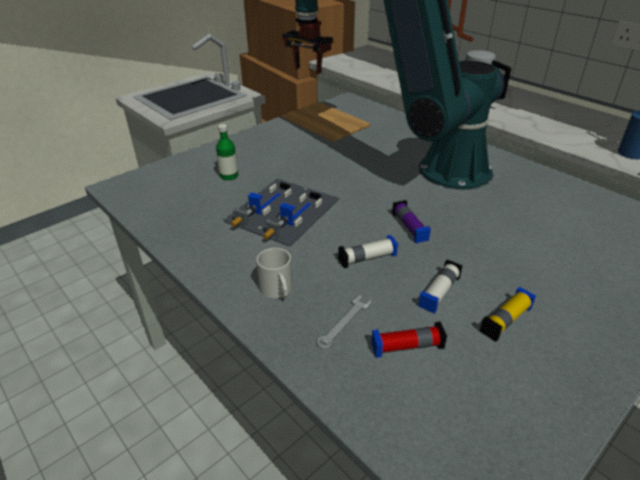

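The top picture shows five cartridge shapes: white (166,275), white (254,262), yellow (97,290), red (146,194) and purple (258,342). The two white ones fit "white barrel, blue and black collar". The cradle is at about (393,255), mug (288,153), spanner (208,180), soap (525,252). Next I measure these and confirm the two white ones in a crop.

```bash
cat > meas.py <<'E'
import numpy as np,cv2
def world(c):
    v,u=np.mgrid[0:480,0:640]; z=c["range_z"]; K=c["intrinsics"]
    P=np.stack([(u-K[0,2])/K[0,0]*z,(v-K[1,2])/K[1,1]*z,z],-1)
    return (P-c["t"])@c["R"]     # R^T (P-t)
def colours(img):
    h=cv2.cvtColor(img,cv2.COLOR_BGR2HSV).astype(int); H,S,V=h[...,0],h[...,1],h[...,2]
    return dict(blue=(abs(H-110)<14)&(S>150)&(V>60),white=(S<40)&(V>170),black=(V<45))
def cartridge(c,W,px):
    """centre xy and yaw (towards blue) of the white cartridge near pixel px"""
    u,v=np.meshgrid(np.arange(640),np.arange(480))
    near=(np.hypot(u-px[0],v-px[1])<55)&(W[...,2]>.03)&(W[...,2]<.05)
    n,l=cv2.connectedComponents(near.astype(np.uint8)); m=l==l[int(px[1]),int(px[0])]
    (cx,cy),(w,h),a=cv2.minAreaRect(W[m][:,:2].astype(np.float32)*1000)
    a=np.radians(a if w>h else a+90); ctr=np.array([cx,cy])/1000
    b=W[m&colours(c["image"])["blue"]][:,:2].mean(0)-ctr
    d=np.array([np.cos(a),np.sin(a)]); 
    if d@b<0:d=-d
    return ctr,np.arctan2(d[1],d[0]),(w,h),np.linalg.norm(b)
E
python3 - <<'E'
from meas import *
f=np.load("cap.npz");c=dict(image=f["top"],range_z=f["z"],intrinsics=f["K"],R=f["R"],t=f["t"])
W=world(c)
for p in [(166,275),(254,262)]: print(cartridge(c,W,p))
col=colours(c["image"]); u,v=np.meshgrid(np.arange(640),np.arange(480))
box=(u>325)&(u<460)&(v>175)&(v<325)
m=box&col["white"]&(W[...,2]>.014)&(W[...,2]<.032)
n,l,s,ce=cv2.connectedComponentsWithStats(m.astype(np.uint8))
for i in range(1,n):
    if s[i,4]>8: print("rail",s[i,4],ce[i].round(1),W[l==i].mean(0).round(4))
m=box&(W[...,2]>.004)&(W[...,2]<.1)
r=cv2.minAreaRect(W[m][:,:2].astype(np.float32)*1000);print("base",r)
m=box&col["blue"]&(W[...,2]>.05);n,l,s,ce=cv2.connectedComponentsWithStats(m.astype(np.uint8))
for i in range(1,n): print("plate",s[i,4],ce[i],W[l==i].mean(0).round(4))
img=c["image"]
cr=np.hstack([cv2.resize(img[215:330,130:300],None,fx=2.3,fy=2.3,interpolation=3),cv2.resize(img[180:330,325:465],(247,264),interpolation=3)])
cr=cv2.resize(cr,None,fx=1.25,fy=1.25);cv2.imwrite("pics/crop.png",cr);print(cr.shape)
E
```

```text
(array([0.51457086, 0.31750797]), np.float64(0.22646020552969312), (150.10609436035156, 42.95289993286133), np.float64(0.06751150721675475))
(array([0.54642126, 0.11302555]), np.float64(2.7441720535944674), (42.2850341796875, 149.8038330078125), np.float64(0.06852840710319431))
rail 31 [399.5 232.8] [ 0.6193 -0.2199  0.0237]
rail 30 [353.9 245.6] [ 0.587  -0.1147  0.0238]
rail 32 [436.5 272.1] [ 0.5305 -0.3051  0.0242]
rail 33 [413.1 278.8] [ 0.5139 -0.2516  0.0234]
rail 33 [390.6 285.2] [ 0.498  -0.2001  0.0237]
rail 33 [367.  291.7] [ 0.482  -0.1463  0.0242]
base ((584.54150390625, -209.20465087890625), (346.43548583984375, 316.62237548828125), 1.2005538940429688)
plate 149 [413.30201342 223.26174497] [ 0.635  -0.242   0.0722]
plate 150 [366.16       236.25333333] [ 0.6044 -0.1385  0.0653]
plate 1 [416. 254.] [ 0.4763 -0.0288  1.1159]
(330, 798, 3)
```

View pics/crop.png

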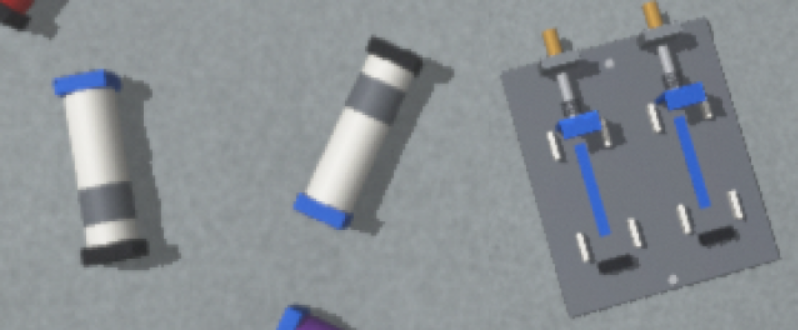

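The crop confirms two white cartridges with a grey band and blue/black collars: one has its blue end up-left at (86,80), the other its blue end lower-left at (322,211). No yellow, red or purple on either. The cradle shows rails, stops and plates. Now I fit the cradle pose and check reach.

```bash
cat > job.py <<'E'
import numpy as np
from bench import *
from scipy.spatial.transform import Rotation as Ro
W=np.array([[.6193,-.2199],[.587,-.1147],[.5305,-.3051],[.5139,-.2516],[.498,-.2001],[.482,-.1463]])
L=np.array([[55,-27],[55,83],[-55,-83],[-55,-27],[-55,27],[-55,83]])*.001
L[:,1]+=np.where(L[:,1]%.11>.05,0,0); L[:,1]=np.array([-27,83,-83,-27,27,83])*.001
z=lambda P:(P-P.mean(0))@[1,1j]
YAW=float(np.angle(np.vdot(z(L),z(W))))
R2=np.array([[np.cos(YAW),-np.sin(YAW)],[np.sin(YAW),np.cos(YAW)]])
ORG=W.mean(0)-R2@L.mean(0)
RES=W-(L@R2.T+ORG)
OFF=.002
def tool(C,yaw,pitch,s):
    """TCP pose holding a cartridge with centre C, heading yaw, nose down by pitch"""
    M=Ro.from_euler("zy",[yaw,pitch]).as_matrix(); X,Z=M[:,0],M[:,2]
    q=Ro.from_matrix(np.c_[s*X,np.cross(-Z,s*X),-Z]).as_quat()
    return np.asarray(C)+(OFF-.019)*Z,q
def bay(y,xb,zb,pitch,s):
    """black bottom corner at bay x=xb, blue bottom corner zb above the floor (mm)"""
    c,n=np.cos(pitch),np.sin(pitch)
    p=R2@[(xb+75*c+21*n)/1000,y/1000]+ORG
    return tool([*p,.008+(zb+75*n+21*c)/1000],YAW,pitch,s)
CA=(np.array([.5146,.3175,.021]),.2265); CB=(np.array([.5464,.1130,.021]),2.7442)
def grasp(cart,s):
    C,yaw=cart
    up=lambda h:tool(C+[0,0,h],yaw,0,s)
    move_gripper(.088); move_ptp(*up(.23)); move_ptp(*up(.07)); servo_line(*up(0),rate=.1)
    move_gripper(.0); print("gap",current_finger_gap(),"grip",current_grip_force())
    servo_line(*up(.18),rate=.25)
E
python3 - <<'E'
from job import *
print(YAW,ORG,(RES*1000).round(1))
d=np.radians(12)
for s in (1,-1):
    for n,p in dict(A=tool(CA[0],CA[1],0,s),B=tool(CB[0],CB[1],0,s),L=bay(55,-110,2.5,d,s),L2=bay(55,-72,1,d,s),R=bay(-55,-110,2.5,d,s),R2=bay(-55,-72,0,0,s)).items():
        q=inverse_kinematics(*p); print(s,n,None if q is None else np.round(q,2))
E
```

```text
0.29525059640237794 [ 0.55870585 -0.20987818] [[ 0.1 -0.2]
 [-0.2 -0.2]
 [ 0.3  0.2]
 [-0.   0.1]
 [-0.2 -0. ]
 [ 0.1  0.2]]
1 A [ 0.44  0.63  1.69 -0.    0.83  1.78]
1 B [ 0.08  0.58  1.8  -0.    0.76 -1.09]
1 L [-0.39  0.61  1.67 -0.09  1.06  0.94]
1 L2 [-0.35  0.64  1.59 -0.08  1.11  0.97]
1 R [-0.52  0.68  1.51 -0.11  1.15  0.82]
1 R2 [-0.53  0.64  1.62 -0.    0.88  0.74]
-1 A [ 0.44  0.63  1.69 -0.    0.83 -1.36]
-1 B [ 0.08  0.58  1.8  -0.    0.76  2.05]
-1 L [-0.39  0.61  1.67 -0.09  1.06 -2.2 ]
-1 L2 [-0.35  0.64  1.59 -0.08  1.11 -2.17]
-1 R [-0.52  0.68  1.51 -0.11  1.15 -2.33]
-1 R2 [-0.53  0.64  1.62 -0.    0.88 -2.4 ]
```

```bash
cat >> job.py <<'E'
D=np.radians(12)
def push(y):
    p,q=bay(y,-108,60,D,1); move_ptp(p+[0,0,.08],q); move_ptp(p,q)
    servo_line(*bay(y,-108,2.5,D,1),rate=.08); sleep(.3)
    f0=current_force()
    hit=servo_line(*bay(y,-74,2.5,D,1),rate=.025,contact_N=3)
    p0=bay(y,0,2.5,D,1)[0]; xb=float((current_position()-p0)[:2]@R2[:,0])*1000
    print("hit",hit,"xb",xb,"expected",-86.4,"dF",np.round(current_force()-f0,1))
    e=xb+86.4   # black corner really lies e mm behind nominal
    servo_line(*bay(y,-71.5+e,2.5,D,1),rate=.03); sleep(.2)
    print("pushed dF",np.round(current_force()-f0,1),"gap",current_finger_gap(),"t",current_clock())
    return e
E
python3 - <<'E'
from job import *
import cv2
grasp(CB,1); e=push(-55); open("e","w").write(str(e))
c=capture("top");s=capture("scene")["image"];w=capture("wrist")["image"]
cv2.imwrite("pics/p1.png",np.hstack([cv2.resize(c["image"][170:330,310:470],(400,400)),cv2.resize(s[150:270,200:360],(400,400),interpolation=3)]))
cv2.imwrite("pics/w1.png",w)
E
```

```text
gap 0.039365216869442554 grip 30.000116229057312
hit True xb -89.04659144623504 expected -86.4 dF [-0.8 -1.   1. ]
pushed dF [-8.7 -3.2  0.1] gap 0.039327523122204416 t 11.8083
```

View pics/p1.png

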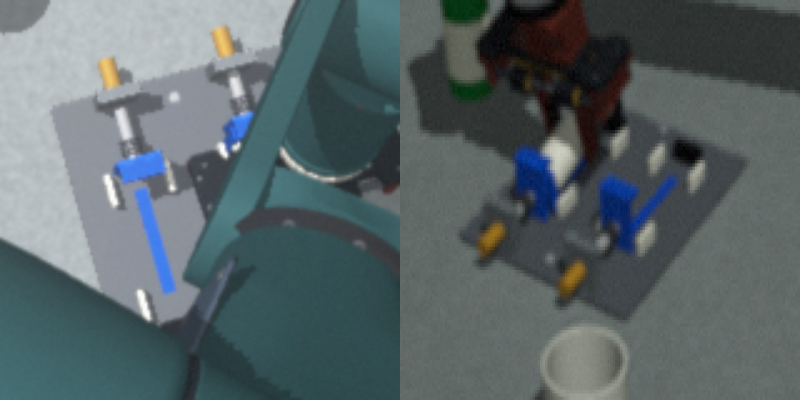

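The picture shows the blue end under the right plate's lip with the plate pushed back, at about (540,185) in the scene half. The force (9.3 N) implies about 11 mm of travel, less than I wanted, so the contact trigger was early. I'll push 3 mm more, then lower.

```bash
cat >> job.py <<'E'
def lower(y,xn,f0=0):
    """pivot flat about the blue bottom edge; xn = nominal black corner now"""
    for a in (9,6,4,2,0):
        zb=1+1.5*a/12
        r=servo_line(*bay(y,xn,zb,np.radians(a),1),rate=.04,contact_N=25)
        print(a,"stopped",r,np.round(current_force(),1),round(current_finger_gap(),4))
        if r: return False
    return True
E
python3 - <<'E'
from job import *
e=float(open("e").read()); x=-71.5+e+3
f=current_force(); r=servo_line(*bay(-55,x,2.5,D,1),rate=.02,contact_N=5); sleep(.2)
print(r,current_force()-f, (current_position()-bay(-55,0,2.5,D,1)[0])[:2]@R2[:,0],x)
if not r: print(lower(-55,x))
sleep(.2);print("final",np.round(current_force(),1),current_position(),current_clock())
E
```

```text
False [ 1.38331895 -0.38804564 -0.15009346] -0.07530198479330907 -71.14659144623504
9 stopped False [-8.6 -4.3 -3.1] 0.0399
6 stopped False [-8.6 -4.  -3.2] 0.0394
4 stopped False [-7.9 -4.4 -3.6] 0.0393
2 stopped False [-6.9 -4.1 -2.8] 0.0391
0 stopped False [-6.2 -3.  -3.1] 0.0397
True
final [-7.7 -3.9 -1.4] [ 0.57522324 -0.26114487  0.01201994] 13.925
```

Run:
```python
from job import *
import cv2
p=current_position(); print("centre in bay frame",R2.T@(p[:2]-ORG)*1000, Ro.from_quat(current_orientation()).as_matrix().round(3)[:,2])
s=capture("scene")["image"];w=capture("wrist")["image"]
cv2.imwrite("pics/p2.png",np.hstack([cv2.resize(w,(400,400)),cv2.resize(s[150:270,200:360],(400,400),interpolation=3)]))
```

```text
centre in bay frame [  0.88511483 -53.85456903] [-0.006  0.001 -1.   ]
```

View pics/p2.png

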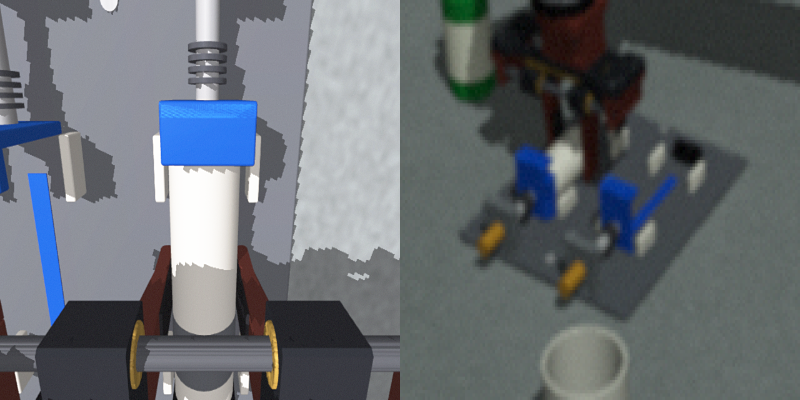

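The wrist half shows the barrel lying straight between the rails with the blue plate over its end at about (208,130). I'll release, rise and check.

```bash
cat > check.py <<'E'
from job import *
from meas import world,colours
import cv2
def check(y,cam="top"):
    c=capture(cam); P=world(c).reshape(-1,3); B=np.c_[(P[:,:2]-ORG)@R2,P[:,2]]*1000-[0,y,0]
    m=(abs(B[:,1])<8)&(abs(B[:,0])<50)&(B[:,2]>40)&(B[:,2]<110); Q=B[m]
    for lo in range(-80,55,15):
        q=B[(abs(B[:,1])<7)&(B[:,0]>=lo)&(B[:,0]<lo+15)&(B[:,2]<110)]
        print(lo,len(q),np.median(q[:,2]).round(1) if len(q) else None,end=" | ")
    print()
    return c
E
python3 - <<'E'
from check import *
move_gripper(.088); sleep(.3)
p=current_position(); servo_line(p+[0,0,.16],rate=.3)
q=tool([.56,-.0,.25],YAW,0,1); move_ptp(*q); sleep(.2)
c=check(-55); print(current_clock())
s=capture("scene")["image"]
cv2.imwrite("pics/p3.png",np.hstack([cv2.resize(c["image"][170:330,310:470],(400,400)),cv2.resize(s[150:270,200:360],(400,400),interpolation=3)]))
E
```

```text
-80 42 49.3 | -65 40 48.8 | -50 43 48.7 | -35 40 49.6 | -20 38 48.7 | -5 42 48.7 | 10 39 48.4 | 25 40 48.8 | 40 39 49.2 | 
17.1917
```

View pics/p3.png

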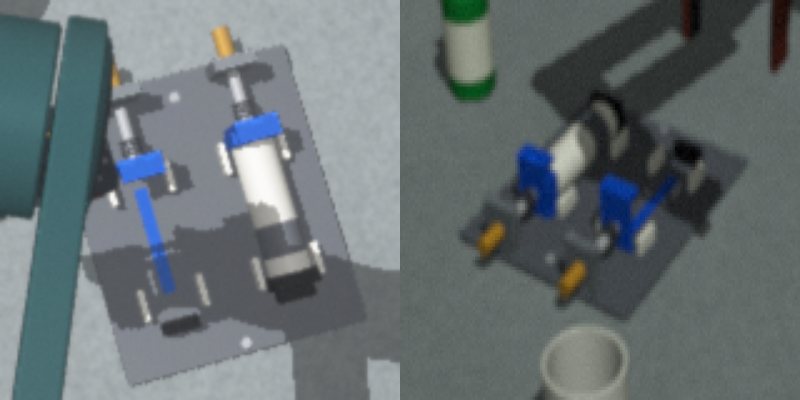

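The first cartridge lies flat: tops at 49 mm along the whole length, with the black end down at the stop (295,285). Now the second one, the same way, into the left bay.

Run:
```python
from job import *
grasp(CA,1); e=push(55)
x=-71.5+e+3
f=current_force(); r=servo_line(*bay(55,x,2.5,D,1),rate=.02,contact_N=5); sleep(.2)
xa=(current_position()-bay(55,0,2.5,D,1)[0])[:2]@R2[:,0]*1000
open("e","w").write(str(x)); print(r,(current_force()-f).round(1),"actual",xa,"cmd",x,"est. black corner",xa-e,current_clock())
```

```text
gap 0.03956794191686859 grip 29.993243515491486
hit True xb -86.83979722213357 expected -86.4 dF [-0.5 -1.4 -0.3]
pushed dF [-8.7 -5.2  0.9] gap 0.039397289741803856 t 26.9667
False [-0.9 -1.2 -0.4] actual -73.18749930852258 cmd -68.93979722213356 est. black corner -72.74770208638901 27.4667
```

Run:
```python
from check import *
ok=lower(55,float(open("e").read())); sleep(.2)
p=current_position(); print(ok,"centre",R2.T@(p[:2]-ORG)*1000,p[2],current_clock())
if ok:
    move_gripper(.088); sleep(.3); p=current_position(); servo_line(p+[0,0,.2],rate=.3)
    move_ptp(*tool([.45,.25,.3],YAW,0,1)); sleep(.2)
    check(-55); c=check(55); print(current_clock())
    s=capture("scene")["image"]
    cv2.imwrite("pics/p4.png",np.hstack([cv2.resize(c["image"][170:330,310:470],(400,400)),cv2.resize(s[150:270,200:360],(400,400),interpolation=3)]))
```

```text
9 stopped False [-8.3 -4.4 -1.8] 0.0395
6 stopped False [-8.4 -3.7 -1. ] 0.0393
4 stopped False [-7.7 -4.1 -0.9] 0.0392
2 stopped False [-7.1 -3.2 -1. ] 0.0393
0 stopped False [-7.4 -2.6 -1.4] 0.0395
True centre [ 2.59006689 56.44006799] 0.012076200722297075 28.9333
-80 42 49.0 | -65 40 48.8 | -50 43 48.8 | -35 41 49.3 | -20 38 49.1 | -5 43 48.4 | 10 40 49.0 | 25 41 48.5 | 40 40 49.0 | 
-80 39 49.0 | -65 41 48.7 | -50 40 49.3 | -35 42 48.5 | -20 38 48.5 | -5 41 49.2 | 10 38 48.4 | 25 42 49.2 | 40 41 49.0 | 
32.7917
```

View pics/p4.png

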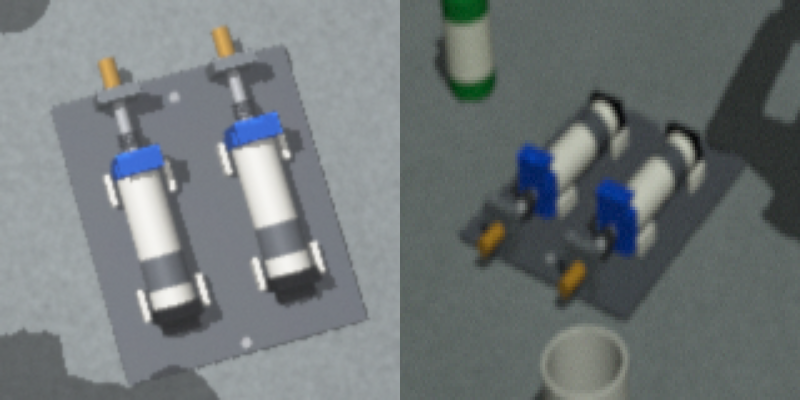

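Both lie flat in their bays: blue ends under the plates at (138,160) and (255,130), black ends at (178,310) and (293,283). One last numeric check that the black ends are home, then I hand in.

Run:
```python
from check import *
c=capture("top");P=world(c).reshape(-1,3);B=np.c_[(P[:,:2]-ORG)@R2,P[:,2]]*1000
good=True
for y in (-55,55):
    q=B[(abs(B[:,1]-y)<30)&(B[:,2]>40)&(B[:,2]<58)&(abs(B[:,0])<90)]
    k=q[q[:,0]<-60];x0=k[:,0].min(); k2=q[(abs(q[:,0]-30)<20)][:,1]
    ky=(k[:,1].min()+k[:,1].max())/2-y; by=(k2.min()+k2.max())/2-y
    print(y,"black face x",x0.round(1),"lateral black",ky.round(1),"front",by.round(1)); good&=-78<x0<-71 and abs(ky)<5
if good: print(close_job())
```

```text
-55 black face x -75.4 lateral black 1.3 front 2.4
55 black face x -75.2 lateral black 1.4 front 2.0
the job is handed in; nothing more can be done
None
```

Both white cartridges are in the cradle, one per bay. The last check showed them flat, with the black ends home against the stops and the blue ends under the plates. I handed the job in at about 33 s; no verdict came back.

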